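# Fit keyed tube rotors to a clamped mixer drive unit

## Task

On this lab bench, first swing the toggle clamp over so that its pad holds down the rear flange of the mixer drive unit. With the unit clamped, lift the three protective caps off its spindles into the white tray, and slide every loose tube rotor on the bench onto a spindle of its own (any spindle will do), turned so that its keyway goes over the spindle's key and it sits fully down on its seat. When all are on, swing the clamp fully back again, leaving the caps in the tray, the rotors on the spindles, the unit in its nest, and the other things on the bench undisturbed.

Things in the scene. Friction and masses are not known exactly. Their poses are not given: they have to be found in the camera images.
- rotor1: loose tube rotor, 0.22 kg: white disc 84 mm wide, 12 mm thick, with a bare-metal square hub 52 x 52 mm, 46 mm tall overall. A 23 mm round bore runs through the hub; a keyway 11.5 mm wide on one side of it reaches 19.5 mm from the axis. Origin: on the bore axis at the underside; z up; x from the axis through the keyway; hub faces square to x and y. Lies flat at the start, any yaw. None if absent
- rotor2: loose tube rotor, 0.22 kg: white disc 84 mm wide, 12 mm thick, with a bare-metal square hub 52 x 52 mm, 46 mm tall overall. A 23 mm round bore runs through the hub; a keyway 11.5 mm wide on one side of it reaches 19.5 mm from the axis. Origin: on the bore axis at the underside; z up; x from the axis through the keyway; hub faces square to x and y. Lies flat at the start, any yaw. None if absent
- rotor3: loose tube rotor, 0.22 kg: white disc 84 mm wide, 12 mm thick, with a bare-metal square hub 52 x 52 mm, 46 mm tall overall. A 23 mm round bore runs through the hub; a keyway 11.5 mm wide on one side of it reaches 19.5 mm from the axis. Origin: on the bore axis at the underside; z up; x from the axis through the keyway; hub faces square to x and y. Lies flat at the start, any yaw. None if absent
- spindle1_seat (a point): the leftmost (+y) spindle of the unit: shaft 20 mm thick, 50 mm tall over its seat, top 6 mm tapered to 14 mm; a key 8 mm wide on one side reaches 18 mm from the axis and 32 mm up (top 6 mm tapered). Point: centre of the seat (40 mm collar, 57 mm above the bench) where a rotor rests; z up; x from the axis to the key. Turns against 0.25 N m friction. 95 mm from the next
- spindle2_seat (a point): the middle spindle of the unit: shaft 20 mm thick, 50 mm tall over its seat, top 6 mm tapered to 14 mm; a key 8 mm wide on one side reaches 18 mm from the axis and 32 mm up (top 6 mm tapered). Point: centre of the seat (40 mm collar, 57 mm above the bench) where a rotor rests; z up; x from the axis to the key. Turns against 0.25 N m friction. 95 mm from the next
- spindle3_seat (a point): the rightmost (-y) spindle of the unit: shaft 20 mm thick, 50 mm tall over its seat, top 6 mm tapered to 14 mm; a key 8 mm wide on one side reaches 18 mm from the axis and 32 mm up (top 6 mm tapered). Point: centre of the seat (40 mm collar, 57 mm above the bench) where a rotor rests; z up; x from the axis to the key. Turns against 0.25 N m friction. 95 mm from the next
- unit: the drive unit: loose grey box, 100 mm deep (x), 278 mm long (y), 45 mm tall, 3 kg, in a low-walled nest on an 8 mm plate; an 18 mm high flange runs along its rear from 50 to 76 mm behind its centre; three spindles stand in a row along y on its top. Origin: centre of the 100 x 278 mm underside; x towards the rear, y along the row
- clamp (a joint): toggle clamp behind the middle of the unit, hinge angle (rad). 0 = over, pad on the rear flange, handle leaning 0.26 rad from upright towards the unit; grows as the handle swings back away from the unit; 1.2 = fully back on its stop (start: back). Past centre (about 0.45) it falls by its own weight (0.5 kg) to the side it leans to; about 2 N at the handle moves it
- clamp_bar (a point): middle of the clamp's black round grip bar, 14 mm thick, 110 mm long along y of this frame (parallel to the hinge axis), a T across the end of the 80 mm handle (12 mm thick, at the bar's middle). It can be pinched from above, 32 mm to either side of its middle, fingers closing across the bar, and turns in the grip as it is led round its arc
- clamp_pivot (a point): the clamp's hinge axis between two upright steel cheeks, 45 mm above the bench, 117 mm behind the unit's centre; y along the hinge axis, x towards the rear (away from the unit), z up; the grip bar's axis is 80 mm from it
- cap1: plain grey protective cap, 0.06 kg, at the start over the leftmost (+y) spindle: an upside-down cup, 52 mm in diameter, 62 mm tall, 3 mm walls, closed on top, standing loosely on the unit's top (53 mm above the bench) and hiding the spindle and its key. It must rise 60 mm to clear the shaft. Origin: centre of its open underside; z up, out of its closed end
- cap2: plain grey protective cap, 0.06 kg, at the start over the middle spindle: an upside-down cup, 52 mm in diameter, 62 mm tall, 3 mm walls, closed on top, standing loosely on the unit's top (53 mm above the bench) and hiding the spindle and its key. It must rise 60 mm to clear the shaft. Origin: centre of its open underside; z up, out of its closed end
- cap3: plain grey protective cap, 0.06 kg, at the start over the rightmost (-y) spindle: an upside-down cup, 52 mm in diameter, 62 mm tall, 3 mm walls, closed on top, standing loosely on the unit's top (53 mm above the bench) and hiding the spindle and its key. It must rise 60 mm to clear the shaft. Origin: centre of its open underside; z up, out of its closed end
- tray: empty white open tray to the robot's left, fixed: 130 mm (x) by 220 mm (y), 35 mm tall, walls and floor 4 mm. Origin: centre of its underside
- jar1: a white screw-cap specimen jar, 60 mm in diameter, 70 mm tall, a bystander. Origin: centre of its underside
- jar2: a second white specimen jar, 60 mm in diameter, 70 mm tall, a bystander. Origin: centre of its underside
- rack1: a white tube rack with tubes, 60 x 200 mm, 96 mm tall over the tube caps, a bystander. Origin: centre of its underside
- rack2: a second white tube rack with tubes, 60 x 200 mm, 96 mm tall, a bystander. Origin: centre of its underside
- bottle: a white bottle, 70 mm in diameter, 180 mm tall, a bystander. Origin: centre of its underside
- driver: a screwdriver with a black handle, lying on the bench, about 200 mm long, a bystander. Origin: centre of its underside

How it is judged:
By the outcome, as a careful person would: the job done as asked, in the order asked, and still so for the second after the job is handed in, with the robot touching nothing.
Of rotor1, rotor2, rotor3 only 2 to 3 are there at a start; the rules pass over those that are not, and their reading is None.
At some moment in a run one of rotor1, rotor2, rotor3 may be knocked a few centimetres aside while the robot is not near it.
Once in a run the grip may slacken for a moment while it holds something.
It also fails if it takes over 200 s, if anything falls off the work surface, if the arm or the gripper's body presses on something with over 40 N, if the wrist force passes 120 N, or if a joint passes its speed limit or range.

## Robot

A 6-joint arm with a two-finger parallel gripper is mounted at the origin on the work surface. World frame = base frame: x ahead of the robot, y to its left, z up, the work surface at z = 0. Lengths are in m, angles in rad, forces in N, time in s.
With the tool pointing down it reaches from about 0.325 to 0.875 m from the base axis. Payload 4.4 kg.
Tool frame: the origin (TCP) lies midway between the tips of the shut fingers; the grasp point (between the pads) lies 19 mm behind it; z points along the fingers, y is the line along which they close (so a half turn about z gives the same grasp; the last joint's range is limited). The gripper opens to 85 mm and grips with 20 to 120 N. Pads are 22 mm wide; open, the fingers measure 114 mm over their backs; the gripper's body (76 mm by 85 mm) begins 54 mm behind the grasp point. The pads swing forward as they close: fully open they stand 13 mm farther back than shut.
Start: joints at [0.972, 0.207, 1.542, -0, 1.393, -0.15], TCP at [0.249, 0.518, 0.231] pointing down, gripper open.
Joint ranges: [-2.73, 2.73], [-0.86, 2.22], [0.23, 2.46], [-1.11, 4.25], [0.08, 2.63], [-2.82, 2.82]. Speed limits (rad/s): [2.79, 2.79, 3.14, 3.14, 3.14, 3.14].

## Interface

Orientations are given as a rotation vector (axis times angle).
In Python, from plant import env gives the robot as it stands. Calls block until the motion is done:
- env.move_pose(position, orientation): joint-space move of the TCP to a pose.
- env.line_to(position, rot=None, max_speed=0.15): straight line of the TCP; rot=None keeps the orientation; max_speed is the mean speed in m/s.
- env.move_joints(angles): joint-space move.
- env.gripper_open() and env.close_gripper(newtons=None): open the fingers fully, or close them until they stop; newtons is the grip in N (None keeps the last).
- env.pause(seconds).
- env.inverse_kinematics(position, orientation): joint angles nearest the present ones, or None.
- env.get_state(): the state.
- env.read_camera(name): name is "scene" or "top"; returns the picture (384x512x3 uint8, blue, green, red); there is no depth.
- env.calibration(name): a dict with "intrinsics" (3x3 intrinsics, pixels), "world_from_camera" (4x4, takes a point from camera to world coordinates). Camera axes: x right, y down, z forward; pixel columns grow to the right and rows downward; lengths in m; the calibration is good to about 2 mm. A picture is of the moment at which its call begins. calibration takes no time and is no camera call.
A pose or a line that the arm cannot do raises env.Unreachable and nothing moves.
- env.hand_in(): hands the job in; it is judged then, once.
The state is a dict: "clock": time; "q": joint angles; "qd": joint speeds; "effort": joint torques, N m; "tool_pos": TCP position; "ee_rot": TCP orientation; "ft_force": force on the tool from outside, world axes, zero at the start; "moment": the same for the moment, N m; "grip_width": opening from 0.0 (shut) to 1.0 (fully open); "gripper_force": force on a finger pad.
Only numpy, scipy, OpenCV 4.12 (cv2) and the standard library are available. Lean on these libraries where they do the work, as an engineer would, in place of code of your own. Each camera call takes 0.05 s, during which the arm holds its last target. There are 200 camera calls.

## Working session

There is one attempt and no reset: what is moved stays moved. The work goes in short steps, each a Python script; the robot and the scene stay as the last script left them, time stands still between calls to the robot, and variables do not carry over. Pictures are saved under pics/ and viewed, at most 14 in all, crops included, and the job is handed in when it is done.

```bash
ls; mkdir -p pics; python3 - <<'E'
from plant import env
import cv2,numpy as np
np.set_printoptions(precision=4,suppress=True)
for n in("scene","top"):
    im=env.read_camera(n);cv2.imwrite(f"pics/{n}0.png",im)
    c=env.calibration(n);print(n,c["intrinsics"],c["world_from_camera"])
s=env.get_state();print(s)
E
```

```text
pics
plant.py
scene [[418.4521   0.     249.9632]
 [  0.     418.4521 190.7706]
 [  0.       0.       1.    ]] [[ 0.4312  0.645  -0.6309  1.5015]
 [ 0.9022 -0.2996  0.3103 -0.4516]
 [ 0.0111 -0.703  -0.7111  1.1278]
 [ 0.      0.      0.      1.    ]]
top [[417.9928   0.     252.6744]
 [  0.     417.9928 186.1974]
 [  0.       0.       1.    ]] [[ 0.0181 -0.9806  0.1953  0.3134]
 [-0.9998 -0.0201 -0.0082 -0.017 ]
 [ 0.0119 -0.1952 -0.9807  1.4466]
 [ 0.      0.      0.      1.    ]]
{'clock': 0.1, 'q': array([ 0.9715,  0.2074,  1.5428,  0.    ,  1.3935, -0.1505]), 'qd': array([ 0.0026, -0.0006, -0.0014, -0.0013,  0.0003,  0.0002]), 'effort': array([ -0.0012, -38.409 , -29.2547,  -0.0003,   0.0049,   0.    ]), 'tool_pos': array([0.2491, 0.5175, 0.2302]), 'ee_rot': array([-0.6988, -3.0621,  0.0031]), 'ft_force': array([-0.7857,  0.3952, -0.7985]), 'moment': array([0.0106, 0.0306, 0.0273]), 'gripper_force': 0.0, 'grip_width': 0.9991038978183495}
```

View pics/scene0.png

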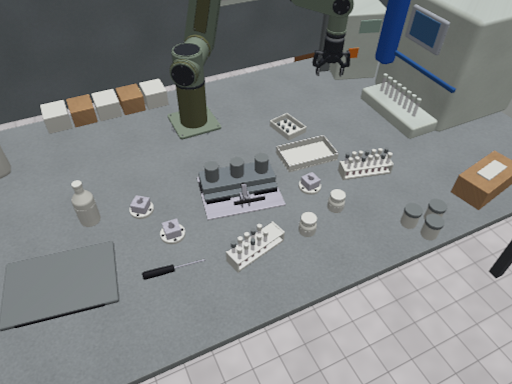

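View pics/top0.png

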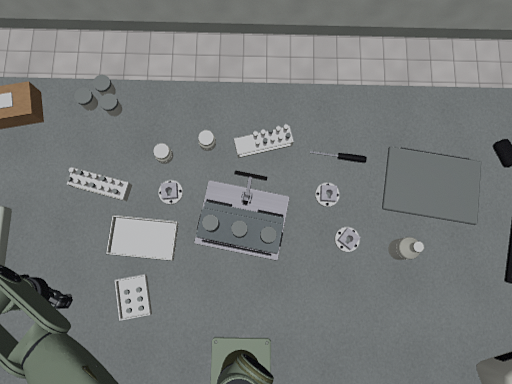

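The scene view shows the unit with three grey caps near (237,165), the clamp bar near (250,201) and rotors at (141,205), (172,230) and (311,182). In the top view the rotors are at (171,191), (328,194) and (347,239), the caps at (211,223), (239,228) and (268,235), the bar at (251,175) and the tray at (142,238).

```bash
cat > h.py <<'E'
import cv2,numpy as np
from plant import env
from scipy.spatial.transform import Rotation as R
np.set_printoptions(precision=4,suppress=True)
C={n:(env.calibration(n)["intrinsics"],env.calibration(n)["world_from_camera"]) for n in("scene","top")}
def ray(n,uv):
    K,T=C[n];d=T[:3,:3]@np.linalg.solve(K,[uv[0],uv[1],1.]);return T[:3,3],d/np.linalg.norm(d)
def onz(n,uv,z):
    o,d=ray(n,uv);return o+d*(z-o[2])/d[2]
def tri(u1,u2):
    (a,d),(b,e)=ray("top",u1),ray("scene",u2)
    s=np.linalg.lstsq(np.c_[d,-e],b-a,rcond=None)[0];p,q=a+d*s[0],b+e*s[1]
    return (p+q)/2,np.linalg.norm(p-q)
def proj(n,P):
    K,T=C[n];p=K@(T[:3,:3].T@(np.asarray(P,float)-T[:3,3]));return p[:2]/p[2]
def crop(im,x,y,w,h,k,interp=cv2.INTER_CUBIC): return cv2.resize(im[y:y+h,x:x+w],None,fx=k,fy=k,interpolation=interp)
def down(yaw): # tool down; finger closing line (tool y) along yaw+90deg i.e. tool x at yaw
    c,s=np.cos(yaw),np.sin(yaw);return R.from_matrix(np.array([[c,s,0],[s,-c,0],[0,0,-1]])).as_rotvec()
E
python3 - <<'E'
import cv2
from h import crop
import numpy as np
t=cv2.imread("pics/top0.png");s=cv2.imread("pics/scene0.png")
a=[crop(t,x-17,y-17,34,34,7.6) for x,y in((171,191),(328,194),(347,239))]
b=[crop(s,x-17,y-17,34,34,7.6) for x,y in((311,183),(141,206),(172,231))]
cv2.imwrite("pics/rot.png",np.vstack([np.hstack(a),np.hstack(b)]))
cv2.imwrite("pics/unit.png",np.hstack([crop(t,190,160,110,110,3.6),crop(s,185,140,110,110,3.6)]))
E
```

```text
(no output)
```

View pics/rot.png

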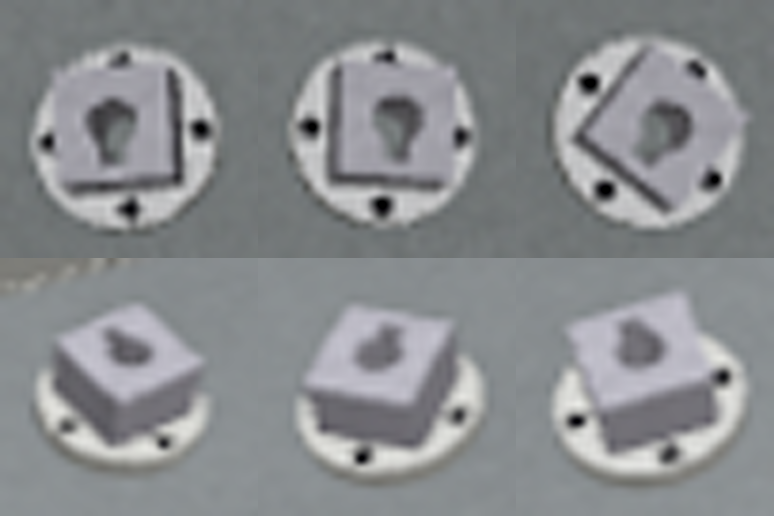

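View pics/unit.png

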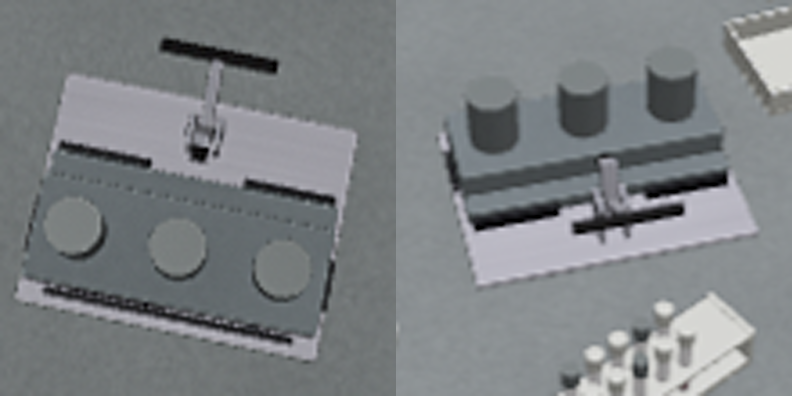

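```bash
python3 - <<'E'
import cv2
import numpy as np
t=cv2.imread("pics/top0.png");s=cv2.imread("pics/scene0.png")
for n,im,ps in(("top",t,[(211,223),(239,228),(268,236),(225,238),(240,176),(185,210),(171,183),(164,188),(200,200),(171,199),(142,238)]),("scene",s,[(212,167),(237,160),(261,156),(212,175),(225,168),(261,197),(311,178),(305,185),(316,185),(297,183),(318,187)])):
    for p in ps: print(n,p,np.median(im[p[1]-1:p[1]+2,p[0]-1:p[0]+2].reshape(-1,3),axis=0))
E
```

```text
top (211, 223) [127. 128. 123.]
top (239, 228) [125. 126. 121.]
top (268, 236) [123. 123. 118.]
top (225, 238) [108. 106.  98.]
top (240, 176) [122. 120. 117.]
top (185, 210) [119. 118. 114.]
top (171, 183) [167. 160. 161.]
top (164, 188) [167. 158. 160.]
top (200, 200) [121. 121. 116.]
top (171, 199) [129. 128. 127.]
top (142, 238) [187. 186. 186.]
scene (212, 167) [135. 133. 128.]
scene (237, 160) [134. 133. 126.]
scene (261, 156) [134. 133. 126.]
scene (212, 175) [68. 67. 63.]
scene (225, 168) [135. 129. 121.]
scene (261, 197) [38. 36. 37.]
scene (311, 178) [105.  98. 101.]
scene (305, 185) [102.  96.  98.]
scene (316, 185) [119. 113. 115.]
scene (297, 183) [145. 143. 138.]
scene (318, 187) [204. 208. 208.]
```

```bash
cat >> h.py <<'E'
def roi(m,c,r):
    z=np.zeros_like(m);x,y=map(int,c);z[y-r:y+r+1,x-r:x+r+1]=m[y-r:y+r+1,x-r:x+r+1];return z
def big(m):
    cs=cv2.findContours(m,cv2.RETR_EXTERNAL,cv2.CHAIN_APPROX_NONE)[0]
    return max(cs,key=cv2.contourArea) if cs else None
K=4 # sub-pixel upsampling for masks
def region(im,c,r,f,convex=True):
    """largest region of mask f(B,G,R) within r px of c; contour in image px"""
    x,y=int(c[0])-r,int(c[1])-r
    p=cv2.resize(im[y:y+2*r+1,x:x+2*r+1],None,fx=K,fy=K,interpolation=cv2.INTER_CUBIC).astype(float)
    m=f(*cv2.split(p)).astype(np.uint8)*255
    m=cv2.morphologyEx(m,cv2.MORPH_OPEN,np.ones((5,5),np.uint8))
    k=big(m)
    if k is None: return None
    k=cv2.convexHull(k) if convex else k
    return ((k.reshape(-1,2)+.5)/K-.5+[x,y]).astype(np.float32)
def cen(k):
    m=cv2.moments(k.reshape(-1,1,2));return np.array([m['m10'],m['m01']])/m['m00']
def hubtop(n,im,c,r=17,thr=None):
    thr=thr or (140 if n=="top" else 160)
    return region(im,c,r,lambda b,g,r_:(b-(g+r_)/2>3.5)&(g>thr))
def square(n,k,z):
    """metric square fit of hub face contour at height z: centre, yaw mod 90deg, size"""
    P=np.array([onz(n,p,z)[:2] for p in k],np.float32)*1000
    (c,wh,a)=cv2.minAreaRect(P);return np.array(c)/1000,(a+45)%90-45,wh
E
python3 - <<'E'
from h import *
t=cv2.imread("pics/top0.png");s=cv2.imread("pics/scene0.png")
for a,b in(((211,223),(212,166)),((239,228),(237,160)),((268,235),(261,155))):
    k=region(t,a,12,lambda b,g,r:g>114.5);l=region(s,b,10,lambda b,g,r:(b-r<10)&(g>105))
    print("cap",cen(k),cv2.contourArea(k),cen(l),cv2.contourArea(l),tri(cen(k),cen(l)),onz("top",cen(k),.115))
k=region(t,(251,175),20,lambda b,g,r:g<60);l=region(s,(250,201),18,lambda b,g,r:g<50)
for q,n,kk in((t,"top",k),(s,"scene",l)):
    (c,wh,a)=cv2.minAreaRect(kk);bx=cv2.boxPoints((c,wh,a));print("bar",n,c,wh,a,bx.tolist())
print(tri(cen(k),cen(l)))
for a,b in(((171,191),(311,183)),((328,194),(141,206)),((347,239),(172,231))):
    k=hubtop("top",t,a);l=hubtop("scene",s,b)
    if l is None: print("none",a);continue
    print("rot",cen(k),cv2.contourArea(k),cen(l),cv2.contourArea(l),tri(cen(k),cen(l)))
    print("   ",square("top",k,.046),square("scene",l,.046))
k=region(t,(142,238),40,lambda b,g,r:g>165);print("tray",square("top",k,.035))
for p in((62,76),(356,131),(317,360),(15,299)): print("plate",onz("top",(190+p[0]/3.6,160+p[1]/3.6),.008))
E
```

```text
cap [209.6395 221.8107] 196.0625 [211.5563 162.5102] 283.90625 (array([0.4363, 0.0151, 0.1272]), np.float64(0.1857578260989857)) [0.46  0.107 0.115]
cap [238.8612 227.7881] 190.8125 [236.6307 157.3512] 319.09375 (array([0.4414, 0.0133, 0.1299]), np.float64(0.0005440058842081483)) [0.4427 0.0134 0.115 ]
cap [268.2072 233.8913] 187.625 [261.3    154.2311] 397.65625 (array([0.4629, 0.0015, 0.1703]), np.float64(0.179571704589513)) [ 0.4251 -0.0803  0.115 ]
bar top (250.44232177734375, 175.03846740722656) (32.84945297241211, 3.8242645263671875) 11.309932708740234 [[233.9615478515625, 173.6923065185547], [234.7115478515625, 169.9423065185547], [266.923095703125, 176.38462829589844], [266.173095703125, 180.13462829589844]]
bar scene (249.22267150878906, 200.45169067382812) (3.4831643104553223, 30.399703979492188) 81.02737426757812 [[233.93719482421875, 201.10202026367188], [263.96490478515625, 196.36080932617188], [264.5081481933594, 199.80136108398438], [234.48043823242188, 204.54257202148438]]
(array([ 0.6209, -0.0214,  0.0898]), np.float64(0.002264299353425437))
rot [168.0664 189.6157] 2
[... 420 characters left out ...]
([ 0.5767, -0.2902]), -2.4743576049804688, (51.218994140625, 52.03736114501953)) (array([ 0.4228, -0.3564]), -37.73139190673828, (53.246971130371094, 53.157161712646484))
rot [349.6896 237.9929] 243.78125 [170.8922 225.5584] 188.65625 (array([ 0.4526, -0.3263, -0.0632]), np.float64(0.1186501647876132))
    (array([ 0.4232, -0.3558]), -39.33245849609375, (53.71885681152344, 53.394351959228516)) (array([ 0.5779, -0.2905]), -2.9924392700195312, (54.00912857055664, 52.94879913330078))
tray (array([0.4088, 0.3343]), -4.430503845214844, (205.86546325683594, 122.53268432617188))
plate [0.6149 0.131  0.008 ]
plate [ 0.5662 -0.1563  0.008 ]
plate [ 0.3464 -0.1197  0.008 ]
plate [0.3981 0.167  0.008 ]
```

```bash
cat >> h.py <<'E'
XR=np.array([.983,-.183,0]);YR=np.array([.183,.983,0]);UC=np.array([.4427,.0134,0]);UY=np.deg2rad(-10.55)
PIV=np.array([.5575,-.0087,.045]);Z=np.array([0,0,1.])
def best(pos,yaw):
    q=env.get_state()["q"];c=[]
    for y in(yaw,yaw+np.pi):
        s=env.inverse_kinematics(pos,down(y))
        if s is not None:c.append((np.abs(s-q).max(),y))
    return min(c)[1]
def st(tag=""):
    s=env.get_state();print(tag,round(s["clock"],1),s["tool_pos"],"F",s["ft_force"],"M",s["moment"],"g",round(s["grip_width"],3),round(s["gripper_force"],1));return s
def barpos(a,side=-.032): return PIV+.08*(np.sin(a-.26)*XR+np.cos(a-.26)*Z)+side*YR-.019*Z
def save(tag):
    o={n:env.read_camera(n) for n in("top","scene")}
    for n in o: cv2.imwrite(f"pics/{n}_{tag}.png",o[n])
    return o
E
python3 - <<'E'
from h import *
yaw=UY+np.pi/2
p=barpos(1.2);print(p,onz("top",(237,157),.03),onz("top",(293,148),.03))
up=p+.12*Z;y=best(up,yaw);print(y)
env.move_pose(up,down(y));st()
env.line_to(p,max_speed=.15);st("at")
env.close_gripper(30);st("closed")
for a in np.linspace(1.2,0,9)[1:]:
    env.line_to(barpos(a),max_speed=.08);st(f"{a:.2f}")
save("c1")
E
```

```text
[ 0.6152 -0.052   0.0732] [0.6987 0.0279 0.03  ] [ 0.7357 -0.1684  0.03  ]
1.3866640907094947
 2.5 [ 0.6152 -0.0508  0.1933] F [ 0.0393 -0.1351  0.5258] M [-0.0293  0.032  -0.0311] g 1.002 0.0
at 3.5 [ 0.6162 -0.0521  0.0743] F [-0.5656 -0.0844  0.7094] M [0.0249 0.0366 0.0233] g 0.997 0.0
closed 4.1 [ 0.6161 -0.0522  0.0736] F [ 3.2628 -0.0823  0.3982] M [-0.0268 -0.4397 -0.0313] g 0.15 30.1
1.05 4.4 [ 0.6088 -0.0508  0.0832] F [4.8696 0.3536 0.8248] M [-0.1142 -0.8294 -0.0222] g 0.147 29.8
0.90 4.7 [ 0.6006 -0.0493  0.0915] F [ 5.0821 -0.3686  2.7273] M [-0.1108 -0.8988  0.0037] g 0.15 29.8
0.75 5.0 [ 0.5914 -0.0476  0.0986] F [ 5.5235 -0.5718  5.4235] M [-0.1188 -1.0196 -0.003 ] g 0.15 29.6
0.60 5.3 [ 0.5815 -0.0458  0.1043] F [ 5.9958 -0.3223  7.4026] M [-0.1171 -1.1312  0.0027] g 0.149 29.4
0.45 5.6 [ 0.5701 -0.0437  0.108 ] F [ 4.3433 -0.7106 11.5386] M [-0.044  -0.868  -0.0145] g 0.151 31.4
0.30 5.9 [ 0.5575 -0.0413  0.1093] F [ 1.5197  0.7342 12.481 ] M [-0.1085 -0.4101  0.0182] g 0.153 32.0
0.15 6.2 [ 0.5434 -0.0387  0.1076] F [-1.2703  0.2809 13.1369] M [-0.0254  0.0947  0.0251] g 0.149 32.8
0.00 6.5 [ 0.5323 -0.0366  0.1044] F [ 2.7271 -0.6832  6.2643] M [-0.1206 -0.4827  0.0104] g 0.148 33.0
```

```bash
python3 - <<'E'
from h import *
env.gripper_open()
p=env.get_state()["tool_pos"];env.line_to(p+[0,0,.12],max_speed=.25)
c1=UC+.0967*YR*.98
env.move_pose([.46,.107,.21],down(best([.46,.107,.21],UY+np.pi/2)));st("over cap1")
o=save("c2")
b=PIV+.08*(np.sin(-.26)*XR+np.cos(.26)*Z);print("expected bar px",proj("scene",b),proj("top",b))
cv2.imwrite("pics/v1.png",np.hstack([crop(o["top"],180,140,130,130,3),crop(o["scene"],175,120,130,130,3)]))
E
```

```text
over cap1 8.6 [0.4599 0.1065 0.209 ] F [ 0.458  -0.5847  0.4974] M [ 0.0153 -0.0471 -0.024 ] g 0.998 0.0
expected bar px [243.0987 176.7621] [245.2482 198.2274]
```

View pics/v1.png

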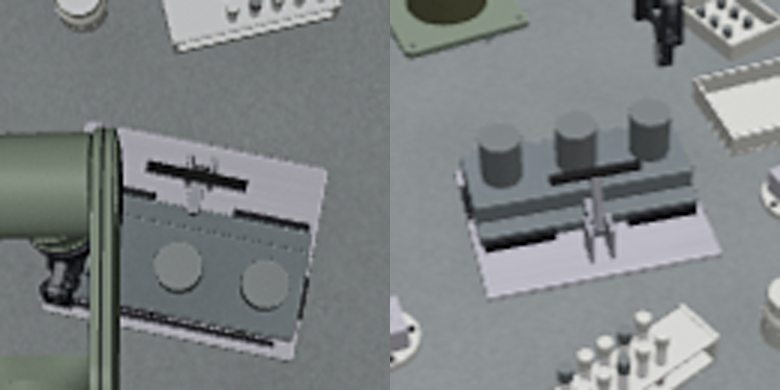

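The clamp is over: the bar sits at scene (243,178), as predicted for angle 0. Next, the caps.

```bash
cat >> h.py <<'E'
TR=np.array([.4088,.3343,0]);TY=np.deg2rad(-4.4);TYV=np.array([-np.sin(TY),np.cos(TY),0])
def cap(xy,k):
    yw=UY+np.pi/2;p=np.r_[xy,.080]
    env.move_pose(p+.13*Z,down(best(p+.13*Z,yw)))
    env.line_to(p,max_speed=.2);env.close_gripper(40);st("grip")
    env.line_to(p+.125*Z,max_speed=.2);s=st("up")
    d=TR+k*.066*TYV+.032*Z;w=d.copy();w[2]=.19;w[0]=min(w[0],.45)
    y=best(w,TY+np.pi/2)
    env.line_to(w,rot=down(y),max_speed=.3);env.line_to(d,max_speed=.2);st("down")
    env.gripper_open();env.line_to(w,max_speed=.3)
E
python3 - <<'E'
from h import *
A=[(209.64,221.81),(238.86,227.79),(268.21,233.89)];B=[(261.3,154.23),(236.63,157.35),(211.56,162.51)]
for a,b in zip(A,B):print(tri(a,b))
cap((.460,.107),1)
o=save("c3");cv2.imwrite("pics/v2.png",np.hstack([crop(o["top"],90,140,210,150,1.9),crop(o["scene"],175,100,190,150,1.9)]))
E
```

```text
(array([0.4587, 0.1058, 0.1252]), np.float64(0.0005809140902983982))
(array([0.4414, 0.0133, 0.1299]), np.float64(0.000540819460639651))
(array([ 0.4246, -0.0789,  0.1256]), np.float64(0.001843924381986136))
grip 10.2 [0.4611 0.1071 0.0815] F [-1.8363 -0.5324  4.6018] M [ 0.0193  0.1117 -0.0189] g 0.588 41.6
up 11.0 [0.459  0.1069 0.2037] F [-0.5085 -0.2873 -0.8452] M [ 0.0009 -0.0281 -0.0039] g 0.591 41.6
down 13.1 [0.4145 0.3996 0.0322] F [-0.4353  0.4185 -0.5454] M [-0.0004  0.0421 -0.0255] g 0.592 43.5
```

View pics/v2.png

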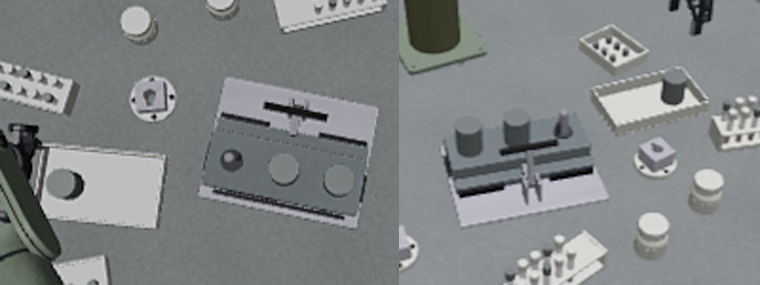

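Cap1 stands in the tray at top-crop (65,184), and spindle1 is bare at (231,159). On to caps 2 and 3.

```bash
python3 - <<'E'
from h import *
cap((.4427,.0134),0);cap((.4251,-.0803),-1)
st()
o=save("c4");cv2.imwrite("pics/v3.png",np.hstack([crop(o["top"],195,205,90,50,4.2),crop(o["scene"],195,115,90,50,4.2)]))
cv2.imwrite("pics/v4.png",np.vstack([np.hstack([crop(o["top"],c-18,r-18,36,36,7) for c,r in((211,223),(239,228),(268,235))]),np.hstack([crop(o["scene"],c-18,r-18,36,36,7) for c,r in((261,165),(237,170),(212,175))])]))
E
```

```text
grip 16.9 [0.4437 0.0133 0.0814] F [-2.063   0.7149  6.4474] M [0.0675 0.1222 0.0226] g 0.589 41.1
up 17.7 [0.4417 0.0135 0.2038] F [ 0.4162  0.1213 -0.4243] M [-0.0028 -0.0029  0.0477] g 0.587 41.6
down 19.9 [0.4094 0.3338 0.0321] F [-0.0984 -0.6914 -0.1004] M [ 0.0118 -0.0292 -0.011 ] g 0.589 43.3
grip 23.8 [ 0.4263 -0.0808  0.0814] F [-1.8111  1.528   6.4702] M [0.0994 0.1231 0.0208] g 0.59 41.8
up 24.5 [ 0.4241 -0.0799  0.2037] F [-0.5407 -0.1717 -1.5313] M [-0.0284 -0.024  -0.0155] g 0.585 42.2
down 26.8 [0.4042 0.2679 0.032 ] F [-0.1186  0.3774 -0.9706] M [0.0446 0.0392 0.0375] g 0.588 44.4
 27.9 [0.4034 0.2684 0.1898] F [-0.1299 -0.8927 -0.803 ] M [ 0.0296 -0.0197  0.0455] g 0.996 0.0
```

View pics/v4.png

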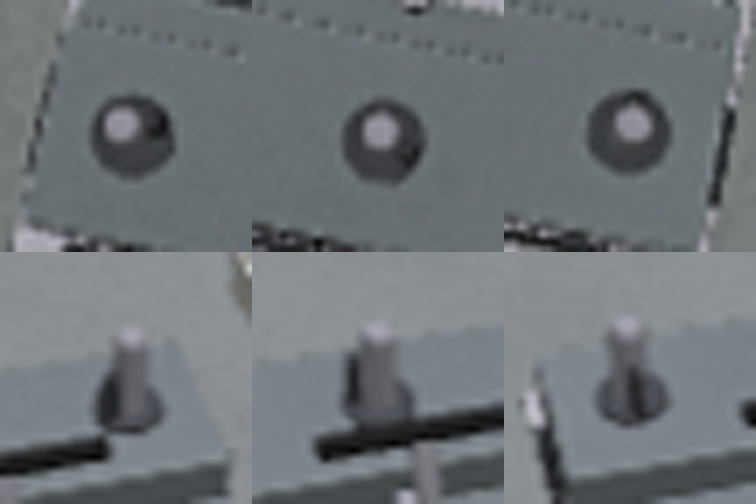

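View pics/top_c4.png

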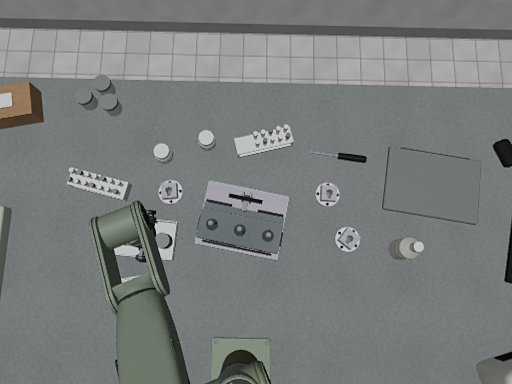

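The caps are in the tray. In the v4 crops each spindle shows as a bright shaft on a dark collar, with a darker key: spindle1's at (158,125) in its tile, spindle2's towards the lower right at (405,155), and spindle3's not clear from above. I'll measure them numerically.

```bash
python3 - <<'E'
from h import *
o={n:cv2.imread(f"pics/{n}_c4.png") for n in("top","scene")}
for n,ps in(("top",((211,223),(239,228),(268,235))),("scene",((261,165),(237,170),(212,175)))):
    im=o[n]
    for c,r in ps:
        print(n,c,r);g=im[r-8:r+9,c-8:c+9,1] if n=="scene" else im[r-6:r+9,c-8:c+9,1]
        print("\n".join(" ".join(f"{v:3d}" for v in row) for row in g))
tri_=[]
for i,(a,b) in enumerate(zip(((211,223),(239,228),(268,235)),((261,165),(237,170),(212,175)))):
    col=region(o["top"],a,10,lambda b,g,r:g<88)
    tip=region(o["top"],a,6,lambda b,g,r:g>125,False)
    (c,ax,an)=cv2.fitEllipse(col)
    print(i+1,"collar",cen(col),c,ax,onz("top",c,.057),"tip",cen(tip) if tip is not None else None, onz("top",cen(tip),.107))
E
```

```text
top 211 223
111 113 112 112 112 113 117 115 113 112 116 116 114 114 112 112 112
112 114 114 113 116 110 106 104  94  92 106 107 116 116 115 113 110
111 111 113 115 110  84  67  60  56  54  56  66 103 114 115 113 112
112 113 114 112  82  69  93 102  97  66  60  57  53  88 113 113 113
112 113 115  98  58 110 144 146 142 103  64  57  45  43 106 114 112
113 115 115  76  56 137 143 143 146 125  70  60  43  22  84 112 113
112 113 106  64  57 128 142 144 143 109  68  38  30  25  78 114 114
111 114 106  67  54 102 130 135 121  82  64  43  38  46  63 112 113
110 113 107  67  57  60  82  83  76  66  62  62  68  65  65 110 113
111 113 117  79  61  59  60  62  63  65  65  65  62  61  61 108 112
110 110 114 102  66  56  60  63  65  64  63  64  62  60  93 110 112
111 109 111 116  82  64  61  62  63  61  60  60  67  87 112 111 110
110 110 110 112 106  92  78  65  63  59  67  78  93 113 114 112 111
109 109 111 109 111 116 108  90  88  82  95 111 112 112 112 111 110
110 110 110 111 112 114 113 115 115 114 114 111 111 110 110 110 109
top 239 228
110 111 112 112 111 112 113 113 112 113 113 113 112 111 
[... 5347 characters left out ...]
26 132 135 133 132 133
134 134 133 133 135 134 127 124 127 126 131 134 133 133 132 133 133
133 134 134 134 134 134 135 135 135 134 134 133 133 132 133 133 132
1 collar [211.4875 224.0391] (211.47543334960938, 224.01531982421875) (11.91809368133545, 12.180730819702148) [0.4591 0.1061 0.057 ] tip [209.8969 222.319 ] [0.4592 0.1069 0.107 ]
2 collar [239.3593 229.7878] (239.3476104736328, 229.81591796875) (11.862854957580566, 12.103596687316895) [0.4416 0.0129 0.057 ] tip [238.8668 228.2745] [0.4419 0.0135 0.107 ]
3 collar [267.408  235.3725] (267.4160461425781, 235.3624267578125) (11.876761436462402, 12.199028015136719) [ 0.4251 -0.0805  0.057 ] tip [268.0194 234.2429] [ 0.4247 -0.0801  0.107 ]
```

```bash
cat >> h.py <<'E'
S=np.array([[.4591,.1065],[.4417,.0132],[.4249,-.0803]])
def key(n,im,ax,thr,zm=.073,rr=.021):
    """angle of dark key region about axis ax from one view (silhouette centroid at mid-height)"""
    c=proj(n,np.r_[ax,zm]);x,y=np.round(c).astype(int);r=9
    g=cv2.resize(im[y-r:y+r+1,x-r:x+r+1,1],None,fx=6,fy=6,interpolation=cv2.INTER_CUBIC).astype(float)
    vv,uu=np.mgrid[:g.shape[0],:g.shape[1]];u=(uu+.5)/6-.5+x-r;v=(vv+.5)/6-.5+y-r
    m=(g<thr).astype(np.uint8)
    num,lab,stt,_=cv2.connectedComponentsWithStats(m)
    out=[]
    for l in range(1,num):
        if stt[l,4]<60: continue
        k=lab==l;P=onz(n,(u[k].mean(),v[k].mean()),zm);d=P[:2]-ax
        out.append((stt[l,4],np.round([u[k].mean(),v[k].mean()],2),np.linalg.norm(d).round(4),np.degrees(np.arctan2(d[1],d[0])).round(1)))
    return out
E
python3 - <<'E'
from h import *
o={n:cv2.imread(f"pics/{n}_c4.png") for n in("top","scene")}
for i in range(3):
    for n,ts in(("top",(42,50)),("scene",(50,58))):
        for t in ts: print(i+1,n,t,key(n,o[n],S[i],t))
for n in o: cv2.imwrite(f"pics/k_{n}.png",o[n])
f=lambda p:cv2.LUT(p,np.clip((np.arange(256)-20)*2.8,0,255).astype(np.uint8))
cv2.imwrite("pics/v5.png",np.vstack([np.hstack([f(crop(o[n],*(proj(n,np.r_[S[i],.075])-9).astype(int),19,19,13)) for i in range(3)]) for n in("top","scene")]))
E
```

```text
1 top 42 [(np.int32(203), array([215.28, 222.77]), np.float64(0.0144), np.float64(-79.3))]
1 top 50 [(np.int32(319), array([215.15, 222.56]), np.float64(0.0142), np.float64(-76.2))]
1 scene 50 [(np.int32(403), array([258.18, 168.09]), np.float64(0.0219), np.float64(-57.3)), (np.int32(107), array([255.87, 174.08]), np.float64(0.0554), np.float64(-47.2))]
1 scene 58 [(np.int32(528), array([258.21, 168.1 ]), np.float64(0.0219), np.float64(-57.0)), (np.int32(148), array([255.65, 174.03]), np.float64(0.0555), np.float64(-48.1))]
2 top 42 [(np.int32(127), array([243.27, 232.04]), np.float64(0.0161), np.float64(-122.2))]
2 top 50 [(np.int32(224), array([243.03, 231.93]), np.float64(0.0152), np.float64(-122.7))]
2 scene 50 [(np.int32(218), array([233.05, 170.42]), np.float64(0.0158), np.float64(-84.7)), (np.int32(1203), array([240.12, 177.3 ]), np.float64(0.0469), np.float64(-9.0))]
2 scene 58 [(np.int32(314), array([233.07, 170.4 ]), np.float64(0.0157), np.float64(-84.9)), (np.int32(1367), array([239.79, 177.2 ]), np.float64(0.0461), np.float64(-10.2))]
3 top 42 []
3 top 50 [(np.int32(96), array([268.58, 230.51]), np.float64(0.0152), np.float64(-11.7))]
3 scene 50 [(np.int32(296), array([212.52, 177.41]), np.float64(0.022), np.float64(-14.7))]
3 scene 58 [(np.int32(464), array([212.54, 177.31]), np.float64(0.0214), np.float64(-14.3))]
```

View pics/v5.png

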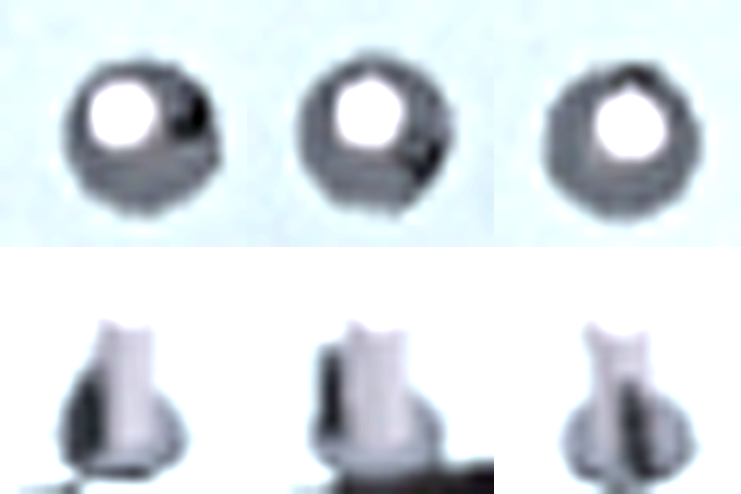

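In the stretched crops the keys read about -77° (spindle1), -120° (spindle2) and -14° (spindle3); the scene view and the top view agree to a few degrees. I'll check IK for the pick and place pairs, recheck rotor A, and do the first rotor.

```bash
cat >> h.py <<'E'
KEY=np.deg2rad([-77,-120,-14.]);J=[0,0,1]
GZ=.017
def plan(rxy,rho,i,j=None):
    for jj in ([J[i],J[i]+2] if j is None else [j]):
        a=rho+jj*np.pi/2;b=KEY[i]+jj*np.pi/2
        q=[env.inverse_kinematics(np.r_[rxy,.02],down(a)),env.inverse_kinematics(np.r_[rxy,.2],down(a)),env.inverse_kinematics(np.r_[S[i],.25],down(b)),env.inverse_kinematics(np.r_[S[i],.075],down(b))]
        if all(x is not None for x in q): print("plan",i+1,"j",jj,"q6",[round(x[5],2) for x in q]);return a,b
    print("no plan");return None
def pick(rxy,a):
    p=np.r_[rxy,GZ]
    env.move_pose(p+.15*Z,down(a));env.line_to(p+.03*Z,max_speed=.25);env.line_to(p,max_speed=.1)
    env.close_gripper(60);st("grip");env.line_to(p+.01*Z,max_speed=.1);s=st("lifted");return s
E
python3 - <<'E'
from h import *
t=cv2.imread("pics/top0.png");s=cv2.imread("pics/scene0.png")
for a,b in(((328,194),(172,231)),((347,239),(141,206))):
    k=hubtop("top",t,a);l=hubtop("scene",s,b);print(tri(cen(k),cen(l)))
o={n:cv2.imread(f"pics/{n}_c4.png") for n in("top","scene")}
for a,b in zip(((210,222),(239,228),(268,234)),((261,157),(237,163),(212,168))):
    k=region(o["top"],a,6,lambda b,g,r:g>125,False);l=region(o["scene"],b,4,lambda b,g,r:(g>149.)&(b-r<16),False)
    print("tip",cen(k),None if l is None else (cen(l),tri(cen(k),cen(l))))
o=save("d0")
l=hubtop("scene",o["scene"],(311,183));print(square("scene",l,.046)); k=hubtop("top",o["top"],(171,191));print(square("top",k,.046))
P=[((.5750,.2585),187),((.5772,-.2903),177.3),((.4230,-.3560),141.5)]
for r,y in P:
    for i in range(3): plan(r,np.deg2rad(y),i)
E
```

```text
(array([ 0.5771, -0.2904,  0.0449]), np.float64(6.337766309142095e-05))
(array([ 0.4225, -0.3564,  0.0452]), np.float64(5.217705375524721e-05))
tip [209.8969 222.319 ] (array([261.3694, 158.1088]), (array([0.4592, 0.1066, 0.1064]), np.float64(0.0007278763860370439)))
tip [238.8668 228.2745] (array([236.4488, 162.4121]), (array([0.4418, 0.013 , 0.1059]), np.float64(0.0011668497129089577)))
tip [268.0194 234.2429] (array([211.0339, 166.6747]), (array([ 0.4246, -0.0806,  0.1061]), np.float64(0.0009954931742631378)))
(array([0.5755, 0.2567]), 7.180933475494385, (53.86920928955078, 53.66361618041992))
(array([0.5747, 0.2585]), 5.877120494842529, (52.49840545654297, 51.69432830810547))
plan 1 j 2 q6 [np.float64(1.73), np.float64(1.73), np.float64(-0.18), np.float64(-0.18)]
plan 2 j 0 q6 [np.float64(-1.41), np.float64(-1.41), np.float64(-2.78), np.float64(-2.78)]
no plan
plan 1 j 2 q6 [np.float64(1.02), np.float64(1.02), np.float64(-0.18), np.float64(-0.18)]
plan 2 j 0 q6 [np.float64(-2.12), np.float64(-2.12), np.float64(-2.78), np.float64(-2.78)]
plan 3 j 1 q6 [np.float64(2.59), np.float64(2.59), np.float64(-0.14), np.float64(-0.14)]
plan 1 j 2 q6 [np.float64(1.39), np.float64(1.39), np.float64(-0.18), np.float64(-0.18)]
plan 2 j 0 q6 [np.float64(-1.75), np.float64(-1.75), np.float64(-2.78), np.float64(-2.78)]
no plan
```

```bash
cat >> h.py <<'E'
_plan=plan
def plan(rxy,rho,i):
    for jj in (J[i]+2,J[i]):
        p=_plan(rxy,rho,i,jj)
        if p: return p
def carry(i,b,z=.25):
    p=env.get_state()["tool_pos"];env.line_to(np.r_[p[:2],z],max_speed=.3);st("lift")
    env.move_pose(np.r_[S[i],z],down(b));env.pause(.1);return st("over")
def insert(i,b,f0,zs,xy=None,lim=15.):
    xy=S[i] if xy is None else np.asarray(xy,float)
    for z in zs:
        env.line_to(np.r_[xy,z],rot=down(b),max_speed=.05);s=st(f"z {z:.3f}")
        if s["ft_force"][2]-f0[2]>lim: print("blocked");return False
    return True
E
python3 - <<'E'
from h import *
r=(.575,.258);a,b=plan(r,np.deg2rad(186.6),0)
s=pick(r,a)
if s["grip_width"]>.5:
    s=carry(0,b);o=save("d1")
    insert(0,b,s["ft_force"],[.135,.125,.118,.111])
E
```

```text
plan 1 j 2 q6 [np.float64(1.74), np.float64(1.74), np.float64(-0.18), np.float64(-0.18)]
grip 30.8 [0.576  0.2583 0.0181] F [1.149  0.1372 3.2652] M [ 0.0374 -0.0213  0.0002] g 0.597 65.7
lifted 31.0 [0.5752 0.2581 0.0273] F [-0.1994 -0.6918 -2.8995] M [-0.0081 -0.0107  0.026 ] g 0.599 65.1
lift 31.9 [0.5737 0.2576 0.2474] F [-1.2083  0.7624 -2.2284] M [-0.0159  0.0412  0.0071] g 0.598 65.1
over 33.7 [0.4592 0.1067 0.2498] F [-0.6984 -0.7155 -1.5269] M [-0.0224 -0.0296  0.0237] g 0.596 65.2
z 0.135 36.2 [0.4593 0.1065 0.1352] F [-1.3819 -0.0702 -1.5919] M [ 0.0232 -0.0002 -0.0302] g 0.597 65.2
z 0.125 36.6 [0.4584 0.1065 0.1243] F [ 0.8623 -0.1235 -2.8716] M [-0.0039 -0.022  -0.0022] g 0.599 65.2
z 0.118 36.9 [0.4592 0.1064 0.1177] F [ 0.523  -1.3854 -2.8053] M [-0.0408 -0.1997 -0.0028] g 0.598 65.2
z 0.111 37.2 [0.4593 0.1064 0.1107] F [ 2.1433  0.2494 -3.4352] M [-0.0565 -0.3431 -0.0818] g 0.6 65.1
```

```bash
python3 - <<'E'
from h import *
insert(0,KEY[0]+np.pi,[0,0,-2.],[.106,.102,.098,.092,.084,.078,.0745])
E
```

```text
z 0.106 37.4 [0.4593 0.1064 0.1058] F [ 2.1423  0.1105 -3.2119] M [-0.0358 -0.5116 -0.0144] g 0.596 65.0
z 0.102 37.7 [0.4594 0.1065 0.1019] F [ 3.5797 -0.848  -2.8372] M [ 0.0179 -0.5148  0.0152] g 0.599 65.1
z 0.098 37.9 [0.4598 0.1066 0.098 ] F [ 5.2333  0.8466 -5.6727] M [ 0.1381 -0.9088  0.0568] g 0.596 65.0
z 0.092 38.2 [0.4599 0.1066 0.0918] F [ 5.9929  1.0567 -4.4774] M [ 0.2188 -1.0373  0.1213] g 0.594 64.9
z 0.084 38.5 [0.46   0.1066 0.0834] F [ 6.9823  0.6413 -5.8   ] M [ 0.2085 -1.1296  0.0768] g 0.601 64.9
z 0.078 38.8 [0.46   0.1066 0.0773] F [ 6.5274  0.8151 -4.9167] M [ 0.2499 -1.132   0.0967] g 0.598 64.9
z 0.074 39.0 [0.4601 0.1065 0.075 ] F [3.4155 1.4325 3.7393] M [ 0.2035 -0.5284  0.041 ] g 0.599 65.8
```

```bash
cat >> h.py <<'E'
S[1:,0]+=.001
def release():
    env.gripper_open();p=env.get_state()["tool_pos"];env.line_to(np.r_[p[:2],.22],max_speed=.25)
E
python3 - <<'E'
from h import *
release()
env.move_pose([.5,-.22,.3],down(best([.5,-.22,.3],np.deg2rad(76))))
o=save("d2")
for n,p in(("top",(211,223)),("scene",(262,163))):
    k=hubtop(n,o[n],p,15,130);print(n,cen(k),square(n,k,.103))
for n,p in(("top",(328,194)),("scene",(172,231)),("top",(347,239)),("scene",(141,206))):
    k=hubtop(n,o[n],p)
    if k is not None: print(n,cen(k),square(n,k,.046))
cv2.imwrite("pics/v6.png",np.hstack([crop(o["top"],195,180,110,80,3.5),crop(o["scene"],190,130,110,80,3.5)]))
E
```

```text
top [210.6153 222.101 ] (array([0.4603, 0.1043]), 20.09612274169922, (54.888736724853516, 56.54292297363281))
scene [262.4272 162.0872] (array([0.4786, 0.1004]), -24.87676239013672, (115.89582824707031, 170.96676635742188))
scene [170.8208 225.5939] (array([ 0.5779, -0.2907]), -3.3732681274414062, (54.20552062988281, 53.37564468383789))
top [352.6496 240.2413] (array([ 0.4151, -0.3648]), -37.70561218261719, (30.58281707763672, 52.951324462890625))
scene [139.2887 201.0892] (array([ 0.4226, -0.3565]), -37.73139190673828, (53.61634063720703, 54.133384704589844))
```

View pics/v6.png

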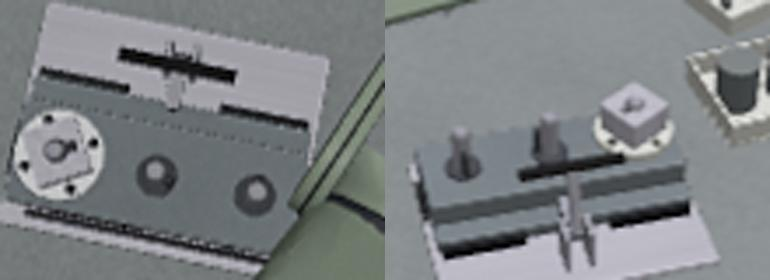

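Rotor A sits flush on spindle1, and the rotors still on the bench have not moved. Next, rotor B goes to spindle3.

```bash
python3 - <<'E'
from h import *
r=(.5772,-.2905);a,b=plan(r,np.deg2rad(177.1),2)
s=pick(r,a)
if s["grip_width"]>.5:
    s=carry(2,b)
    if s["grip_width"]>.5: insert(2,b,s["ft_force"],[.13,.118,.111,.106,.102,.098,.092,.084,.078,.0745])
E
```

```text
no plan
plan 3 j 1 q6 [np.float64(2.59), np.float64(2.59), np.float64(-0.14), np.float64(-0.14)]
grip 45.5 [ 0.5781 -0.2911  0.0181] F [ 0.5191 -0.2774  2.8795] M [-0.0381 -0.0099 -0.0044] g 0.597 66.0
lifted 45.8 [ 0.5773 -0.2906  0.0273] F [ 0.3576  0.1519 -1.789 ] M [ 0.0338  0.0046 -0.0028] g 0.598 65.6
lift 46.7 [ 0.5761 -0.2897  0.2474] F [-0.8962  0.1807 -3.0155] M [-0.0678 -0.023  -0.0598] g 0.594 65.6
over 49.1 [ 0.426  -0.0805  0.25  ] F [ 0.1679  0.192  -1.7629] M [-0.0505  0.0053 -0.0392] g 0.596 65.5
z 0.130 51.6 [ 0.4261 -0.0804  0.1302] F [ 0.1883 -0.3217 -2.3654] M [ 0.0252  0.011  -0.0622] g 0.594 65.5
z 0.118 52.0 [ 0.4254 -0.0798  0.1173] F [ 0.2737  0.7091 -3.2585] M [ 0.1758 -0.0537 -0.0183] g 0.6 65.6
z 0.111 52.3 [ 0.4257 -0.08    0.1105] F [ 0.7808  1.2614 -3.1477] M [ 0.2949 -0.1981  0.0134] g 0.596 65.6
z 0.106 52.6 [ 0.4258 -0.0801  0.1056] F [ 0.6326  2.5135 -3.6882] M [ 0.3588 -0.3412  0.0457] g 0.596 65.6
z 0.102 52.8 [ 0.4262 -0.08    0.1019] F [ 2.7766  3.5029 -2.501 ] M [ 0.6563 -0.4507  0.0494] g 0.598 65.7
z 0.098 53.1 [ 0.4268 -0.0795  0.0979] F [ 4.3581  5.8666 -2.4438] M [ 1.0993 -0.7927  0.0606] g 0.594 65.3
z 0.092 53.3 [ 0.4268 -0.0793  0.0918] F [ 4.8569  5.5102 -4.3292] M [ 1.1267 -0.8433  0.1152] g 0.597 65.5
z 0.084 53.6 [ 0.4268 -0.0792  0.0838] F [ 5.8853  7.1616 -4.537 ] M [ 1.1966 -0.8621  0.0945] g 0.593 65.4
z 0.078 53.9 [ 0.4269 -0.0792  0.0778] F [ 5.1009  6.7852 -4.112 ] M [ 1.2537 -0.8944  0.1102] g 0.597 65.4
z 0.074 54.2 [ 0.4272 -0.0792  0.0751] F [4.1209 8.6382 0.285 ] M [ 1.4218 -0.5069  0.101 ] g 0.598 65.8
```

```bash
cat >> h.py <<'E'
S[1,0]+=.0005;S[1,1]+=.0005
E
python3 - <<'E'
from h import *
release();st()
o=save("d3")
for n,p in(("top",(347,239)),("scene",(141,206))):
    k=hubtop(n,o[n],p);print(n,None if k is None else (cen(k),square(n,k,.046)))
r=(.4228,-.3562)
if k is not None and abs(square("scene",k,.046)[0]-r).max()<.004:
    a,b=plan(r,np.deg2rad(141.5),1);s=pick(r,a)
    if s["grip_width"]>.5:
        s=carry(1,b)
        if s["grip_width"]>.5: insert(1,b,s["ft_force"],[.13,.118,.111,.106,.102,.098,.092,.084,.078,.0745])
E
```

```text
55.3 [ 0.4249 -0.0804  0.2189] F [ 0.4814  0.8438 -1.0851] M [-0.0294  0.0044  0.0201] g 1.002 0.0
top (array([349.6224, 238.063 ]), (array([ 0.422 , -0.3557]), -37.515933990478516, (52.596153259277344, 52.951839447021484)))
scene (array([139.2999, 201.0991]), (array([ 0.4226, -0.3565]), -37.73139190673828, (53.61634063720703, 53.74404525756836)))
plan 2 j 2 q6 [np.float64(1.39), np.float64(1.39), np.float64(0.36), np.float64(0.36)]
grip 58.3 [ 0.4236 -0.357   0.0181] F [ 0.8374 -0.07    4.0777] M [ 0.1377 -0.0736  0.034 ] g 0.6 64.8
lifted 58.5 [ 0.4229 -0.3563  0.0271] F [ 0.5246 -0.1206 -1.3584] M [0.0049 0.0031 0.0446] g 0.595 64.2
lift 59.4 [ 0.4218 -0.3552  0.2476] F [ 0.0649  0.7162 -1.4768] M [-0.009   0.0702 -0.014 ] g 0.597 64.1
over 60.9 [0.4435 0.0128 0.2498] F [-0.4365 -0.172  -1.8693] M [-0.0148 -0.0409 -0.0052] g 0.6 64.1
z 0.130 63.5 [0.4434 0.0137 0.1302] F [-0.988   0.1798 -1.5806] M [-0.0483  0.0151 -0.046 ] g 0.596 64.1
z 0.118 63.9 [0.4427 0.0138 0.1174] F [-0.1998  0.3085 -1.7995] M [-0.019   0.021  -0.0138] g 0.598 64.2
z 0.111 64.2 [0.4428 0.0138 0.1105] F [-0.1745  0.8298 -2.4254] M [ 0.0116  0.0144 -0.0179] g 0.601 64.2
z 0.106 64.4 [0.4428 0.0138 0.1056] F [-0.3244 -0.1353 -1.7466] M [ 0.0594 -0.0179 -0.0561] g 0.599 64.2
z 0.102 64.7 [0.4429 0.0137 0.1017] F [-0.3855 -0.9347 -2.4476] M [-0.0288  0.0245  0.009 ] g 0.6 64.2
z 0.098 64.9 [0.4429 0.0138 0.0977] F [-0.0395 -0.1135 -1.4921] M [ 0.0144  0.014  -0.021 ] g 0.598 64.2
z 0.092 65.2 [0.4428 0.0138 0.0915] F [-0.1821  0.1459 -2.5446] M [-0.0199 -0.0298 -0.0068] g 0.602 64.2
z 0.084 65.5 [0.4428 0.0138 0.0835] F [-0.6911 -0.3782 -1.7906] M [-0.0133 -0.0369  0.029 ] g 0.594 64.1
z 0.078 65.8 [0.4428 0.0138 0.0776] F [-0.1495 -0.398  -1.0997] M [-0.0368  0.0149  0.0162] g 0.597 64.1
z 0.074 66.0 [0.444  0.0136 0.0751] F [-0.0884 -0.6302  2.0602] M [ 0.0247  0.0532 -0.0068] g 0.597 64.4
```

```bash
python3 - <<'E'
from h import *
release()
env.move_pose([.3,.45,.3],down(best([.3,.45,.3],np.deg2rad(76))))
o=save("e0")
for a,b in(((211,223),(262,162)),((239,228),(237,167)),((268,234),(212,172))):
    h=[region(o[n],p,10,lambda b,g,r:(b-(g+r)/2>3.5)&(g>t)) for n,p,t in(("top",a,135),("scene",b,150))]
    print([None if x is None else cen(x) for x in h], tri(cen(h[0]),cen(h[1])) if all(x is not None for x in h) else "")
cv2.imwrite("pics/v7.png",np.hstack([crop(o["top"],110,170,190,120,2.05),crop(o["scene"],185,110,190,120,2.05)]))
E
```

```text
[array([210.4024, 222.3354]), array([260.8734, 159.1136])] (array([0.4594, 0.105 , 0.1024]), np.float64(0.0015246271376742873))
[array([239.0603, 228.3168]), array([236.3947, 163.2421])] (array([0.4421, 0.0125, 0.1022]), np.float64(0.0010115819838297283))
[array([268.1497, 234.0657]), array([211.0363, 167.6877])] (array([ 0.4255, -0.0812,  0.1021]), np.float64(0.0009854263476411036))
```

View pics/v7.png

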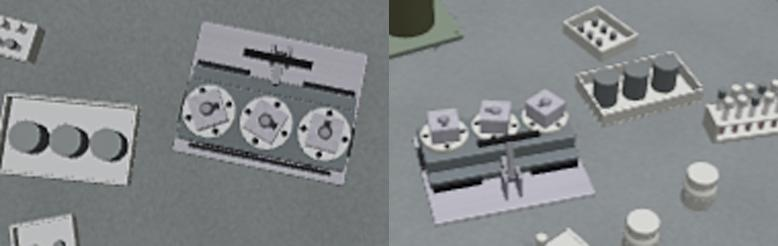

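All three rotors are seated (hub tops measured at 0.102 m) and the three caps are in the tray. Now I'll swing the clamp back.

```bash
python3 - <<'E'
from h import *
yaw=UY+np.pi/2;dz=.002*Z
p=barpos(0.02)+dz;up=p+.11*Z
env.move_pose(up,down(best(up,yaw)));env.line_to(p,max_speed=.15);st("at");env.close_gripper(30);st("closed")
for a in np.linspace(0.02,1.19,9)[1:]:
    env.line_to(barpos(a)+dz,max_speed=.08);s=st(f"{a:.2f}")
env.gripper_open();env.line_to(s["tool_pos"]+.14*Z,max_speed=.25)
env.move_pose([.3,.45,.3],down(best([.3,.45,.3],yaw)))
o=save("f0")
b=PIV+.08*(np.sin(.94)*XR+np.cos(.94)*Z);print("expect",proj("top",b),proj("scene",b))
k=region(o["top"],(251,175),20,lambda b,g,r:g<60);l=region(o["scene"],(250,201),18,lambda b,g,r:g<50);print(cen(k),cen(l),tri(cen(k),cen(l)))
for a,b in(((211,223),(262,162)),((239,228),(237,167)),((268,234),(212,172))):
    h=[region(o[n],p,10,lambda b,g,r:(b-(g+r)/2>3.5)&(g>t)) for n,p,t in(("top",a,135),("scene",b,150))]
    print(tri(cen(h[0]),cen(h[1])))
E
```

```text
at 71.8 [ 0.5339 -0.0367  0.1066] F [ 0.0633  0.3641 -0.006 ] M [-0.0191  0.0304  0.0078] g 1.002 0.0
closed 72.5 [ 0.5328 -0.0367  0.106 ] F [-1.6279  0.1665  1.7402] M [0.0023 0.2516 0.0448] g 0.148 29.3
0.17 72.8 [ 0.5441 -0.0388  0.1084] F [-3.1951  0.2519  7.1528] M [ 0.1219  0.6915 -0.0057] g 0.152 30.1
0.31 73.1 [ 0.5557 -0.041   0.1085] F [-3.0317  0.2876  7.0164] M [0.0879 0.6897 0.0257] g 0.152 30.6
0.46 73.4 [ 0.5671 -0.043   0.1065] F [-2.0025 -0.0892  4.4274] M [0.0712 0.6024 0.063 ] g 0.15 30.9
0.60 73.7 [ 0.5779 -0.0451  0.1029] F [-1.4481  1.2006  3.1343] M [ 0.1037  0.5328 -0.0188] g 0.145 31.2
0.75 74.0 [ 0.5883 -0.047   0.0979] F [-2.0904  0.27   -0.1565] M [0.0661 0.5603 0.0469] g 0.151 31.4
0.90 74.3 [ 0.5984 -0.0489  0.0919] F [-1.6304  0.2744 -0.5942] M [ 0.0345  0.3992 -0.0101] g 0.147 31.2
1.04 74.6 [ 0.6079 -0.0506  0.0846] F [ 0.2795  0.4295 -0.6046] M [-0.0041  0.0739  0.0324] g 0.147 30.7
1.19 74.9 [ 0.6156 -0.052   0.0759] F [ 1.0202  0.3757 -0.1099] M [-0.0379 -0.1005  0.045 ] g 0.151 30.5
expect [250.5333 174.9768] [249.2944 199.8439]
[250.4583 175.0211] [248.8093 200.4002] (array([ 0.621 , -0.0212,  0.0899]), np.float64(0.002010852761001633))
(array([0.4597, 0.1049, 0.1026]), np.float64(0.0015520130259091048))
(array([0.4418, 0.0125, 0.102 ]), np.float64(0.0009426646194867937))
(array([ 0.4254, -0.0811,  0.1021]), np.float64(0.0010536930936958266))
```

View pics/top_f0.png

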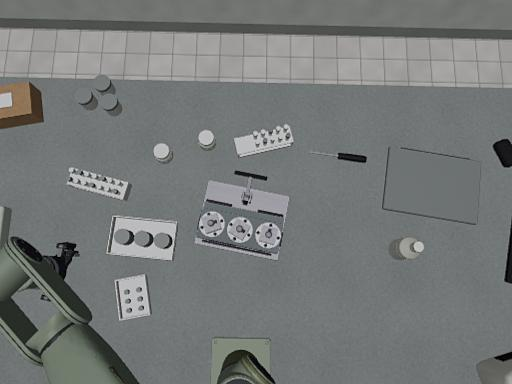

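The clamp bar is back at (250,175), its starting pixel. The rotors are on the spindles at (211,223), (239,229) and (267,235), the caps are in the tray near (143,238), and the other things have not moved.

```bash
python3 -c "
from plant import env
print(env.hand_in())"
```

```text
the job is handed in; nothing more can be done
None
```

The job is handed in: I clamped the unit, put the three caps in the tray, seated all three rotors on their spindles over the keys, and swung the clamp fully back; the last pictures (about 75 s into the 200 s limit) show the other things undisturbed, and no verdict was returned.

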